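Reset the tripped lathe drive

TASK

The lathe's spindle drive has tripped. Reach a fingertip down into the round well of the drum-shaped station, press the sunken reset key to the bottom, hold it there for a good second and let it come back up; then push the lever all the way over, away from the robot, to its far stop. Everything is only pressed or pushed: pick nothing up, do not press the key in the square well, and leave the loose things on the bench where they are.

Things in the scene. Friction and masses are not known exactly. Their poses are not given: they have to be found in the camera images.
- round_station: the reset station: grey painted steel drum, 84 mm across and 60 mm high, on a flat square flange 100 x 100 x 12 mm bolted to the bench; origin at the centre of its underside, on the bench; z up, x and y along the flange's sides. In the middle of the drum is a ROUND vertical well, 50 mm across, open upward, wall 17 mm thick, the reset key at its bottom.
- reset_key_top (a point): centre of the top face of the reset key, a white round key 28 mm across, sunk in the middle of the round well: 24 mm below the rim (36 mm above the bench) when not pressed. Sprung: it pushes back with 1.5 N at first and 5 N at the bottom of its stroke, and comes back up when let go.
- reset_key (a joint): travel of the reset key straight down, m: 0 = up, 0.006 = at the bottom (hard stop)
- square_station: the coolant pump's station: grey painted steel box bolted to the bench, foot 100 x 100 mm; origin at the centre of its underside, on the bench; z up, axes along its sides. A plain square block all the way up, 60 mm high, in its top a SQUARE well, 46 x 46 mm, 24 mm deep down to its own white key. Not part of the job.
- pump_key (a joint): travel of the key in the square well, m: 0 = up, 0.006 = at the bottom; it must not be pressed
- lever_station: the spindle switch: grey painted steel box bolted to the bench, foot 100 x 100 mm; origin at the centre of its underside, on the bench; z up, axes along its sides. 35 mm high, on it a block 70 (x) x 50 (y) mm up to z = 60 mm, from which a single lever stands up. The lever pivots about the box's y axis, 57 mm above the bench, over the origin (pivot drum 30 mm long, 13 mm radius).
- lever_tip (a point): centre of the black ball, 26 mm across, at the end of the lever; 70 mm from the pivot, on a 10 mm steel rod. When tripped the ball is at the station's -x side (the side nearer the robot), about 117 mm above the bench.
- lever (a joint): angle of the lever, rad: 0 = leaning 0.55 rad to the station's -x side, 0.55 = upright, 1.1 = leaning 0.55 rad to its +x side, against its stop (running). Stiff: about 1 N at the ball moves it, and it stays where it is left. It starts tripped, 0 to 0.2.
- bearing: steel ball bearing lying flat, 44 mm across, 14 mm high; origin at the centre of its underside. Loose, to be left alone.
- bar_stub: brass bar offcut standing upright, 30 mm across, 50 mm high; origin at the centre of its underside. Loose, to be left alone.
- chuck_key: T-shaped chuck key lying flat, 86 mm long, 80 mm red cross-bar, 14 mm high; origin at the centre of its underside. Loose, to be left alone.
- drill_chuck: dark steel drill chuck standing upright, 42 mm across, 62 mm high; origin at the centre of its underside. Loose, to be left alone.
- collet: small steel collet standing upright, 30 mm across, 38 mm high; origin at the centre of its underside. Loose, to be left alone.
- oil_can: blue can standing upright, 54 mm across, 130 mm high; origin at the centre of its underside. Loose, to be left alone.
- screw_tin: open aluminium bowl, 66 mm across, 40 mm high; origin at the centre of its underside. Loose, to be left alone.
- screwdriver: screwdriver lying flat, 190 mm long, 26 mm high; origin at the centre of its underside. Loose, to be left alone.
There are look-alikes about, which are no part of the job. What is shaped like the round_station but turquoise is not meant.

How it is judged:
On the way, in this order (a step that is already met when the one before it is completed fails the run):
1. the reset key in the round well is held at the bottom for 0.8 s, the lever still on its tripped side (value of joint reset_key above 0.0045 m and value of joint lever below 0.5 rad), for 0.8 s.
2. the key is let go and is back up (value of joint reset_key below 0.0015 m), for 0.1 s.
3. the lever is pushed over to its far stop (value of joint lever above 0.97 rad), for 0.2 s.
At the end, for the whole second after the job is handed in: the lever rests within 0.13 rad of its far stop (joint above 0.97), both keys are up (under 1.5 mm) (value of joint lever above 0.97 rad and value of joint each of reset_key, pump_key below 0.0015 m and velocity of joint lever below 0.05 rad/s); the robot touches nothing.
It fails at once if the key in the square well is pressed more than 2.5 mm (value of joint pump_key above 0.0025 m).
It fails at once if a loose thing is lifted, or pushed more than 20 mm (distance of any of bearing, bar_stub, chuck_key, drill_chuck, collet, oil_can, screw_tin, screwdriver from where it was at the start of the episode above 0.02 m).
It also fails if it takes over 48 s, if anything falls off the work surface, if the arm or the gripper's body presses on something with over 40 N, if the wrist force passes 120 N, or if a joint passes its speed limit or range.

ROBOT

A 6-joint arm with a two-finger parallel gripper is mounted at the origin on the work surface. World frame = base frame: x ahead of the robot, y to its left, z up, the work surface at z = 0. Lengths are in m, angles in rad, forces in N, time in s.
With the tool pointing down it reaches from about 0.3 to 0.875 m from the base axis. Payload 6.4 kg.
Tool frame: the origin (TCP) lies on the mounting face of the last link; the fingertips stand 173 mm ahead of it and the grasp point (between the pads) lies 155 mm ahead of it (ctrl.tip_reach is the distance from the TCP to the fingertips, in m); z points along the fingers, y is the line along which they close (so a half turn about z gives the same grasp; the last joint's range is limited). The gripper opens to 85 mm and grips with 20 to 120 N. Pads are 22 mm wide; open, the fingers measure 114 mm over their backs; the gripper's body (76 mm by 85 mm) begins 54 mm behind the grasp point. The pads swing forward as they close: fully open they stand 13 mm farther back than shut.
Start: joints at [0.916, 0.181, 1.607, -0, 1.354, -0.206], TCP at [0.249, 0.518, 0.405] pointing down, gripper open.
Joint ranges: [-2.99, 2.99], [-0.89, 2.07], [0.3, 2.58], [-1.14, 4.28], [0, 2.63], [-3.12, 3.12]. Speed limits (rad/s): [2.57, 2.57, 3.01, 3.14, 3.14, 3.14].

INTERFACE

Orientations are given as a unit quaternion [w, x, y, z].
In Python, from bench import ctrl gives the robot as it stands.
- The arm moves only by the shell command python3 -m pendant 'ROWS'. ROWS is JSON, a list that holds one entry, the list of rows, each a list of 7 numbers: the opening, from 0 (shut) to 1 (fully open), then the shift along the tool's x, y, z in mm, then the turn, a rotation vector about the tool's x, y, z in rad. A call has 1 to 5 rows; each row is the pose to reach, as a shift and turn from the pose commanded when the call began, along the tool's axes at that moment; what a row does not reach only later rows make up. A row lasts 1/12 s, in which the tool goes at most 41.7 mm and 7.16 degrees, less where a joint would pass 70% of its speed; a pose out of reach is approached as far as the arm can. A call with a gripper value outside its range is refused whole. The fingers move at their own pace and stop on an object; the grip force is fixed at half the most. Time passes only in rows, so rows that repeat a pose let the fingers close. It gives the time, the measured TCP pose, the force, the opening and the grip force at its end, in the units of the state.
- ctrl.get_obs(): the state, without advancing time (a new reading comes with each control period).
- ctrl.camera(name): name is "scene" or "top" or "wrist"; returns the picture (480x640x3 uint8, red, green, blue); there is no depth.
- ctrl.camera_params(name): a dict with "mtx" (3x3 intrinsics, pixels), "world_from_camera" (4x4, takes a point from camera to world coordinates); the wrist camera has in their place "tool_from_camera" (4x4, takes a point from camera to tool coordinates, whose origin is the TCP and whose axes are the flange's). Camera axes: x right, y down, z forward; pixel columns grow to the right and rows downward; lengths in m; the calibration is good to about 2 mm. The wrist camera is an equidistant fisheye: a pixel r from the principal point sees the ray r / f radians off the axis. A picture is of the moment at which its call begins: read the wrist's pose just before it. camera_params takes no time and is no camera call.
- ctrl.hand_in(): hands the job in; it is judged then, once.
Trained networks look in the newest picture that a camera, given by its name, has taken for a name from the list of things; names that differ only in an ending like _2 or _b are one class to them, and where a whole thing is asked for, a point or a joint stands for the part that bears it (a point fixed in the world has none). Each returns a list of dicts, best first, with "confidence" (0 to 1); they miss things now and then, are a little off and sometimes report something else, mostly with a low value. They report only what shows in the picture. A call takes as long as a camera call. They do not tell look-alikes from the thing itself.
- ctrl.boxes_of(camera, name): "point" ([column, row] as shares, 0 to 1, of the picture: columns of its width, rows of its height, amid what is visible of it).
The state is a dict: "time_s": time; "q": joint angles; "dq": joint speeds; "joint_efforts": joint torques, N m; "eef_pos": TCP position; "eef_rot": TCP orientation; "wrist_force": force on the tool from outside, world axes, zero at the start; "torque": the same for the moment, N m; "opening": opening from 0.0 (shut) to 1.0 (fully open); "grasp_force": force on a finger pad.
Only numpy, scipy, OpenCV 4.12 (cv2) and the standard library are available. Lean on these libraries where they do the work, as an engineer would, in place of code of your own. Each camera call takes 0.05 s, during which the arm holds its last target. There are 200 camera calls.

## Working session

There is one attempt and no reset: what is moved stays moved. The work goes in short steps, Python scripts to look and compute and a shell command to move; the robot and the scene stay as the last step left them, time stands still between calls to the robot, and variables do not carry over. Pictures are saved under pics/ and viewed, at most 10 in all, crops included, and the job is handed in when it is done.

```bash
mkdir -p pics; ls; python3 - <<'E'
from bench import ctrl
import cv2,numpy as np
o=ctrl.get_obs();print(o)
for c in("scene","top"):
    im=ctrl.camera(c);cv2.imwrite(f"pics/{c}0.png",im[:,:,::-1])
    for n in("round_station","square_station","lever_station","reset_key_top","lever_tip"):
        print(c,n,[(round(d["point"][0]*640),round(d["point"][1]*480),round(d["confidence"],2)) for d in ctrl.boxes_of(c,n)])
    p=ctrl.camera_params(c);print(np.round(p["mtx"],1).tolist(),np.round(p["world_from_camera"],3).tolist())
E
```

```text
pics
{'time_s': 0.0, 'q': array([ 9.15730464e-01,  1.81552722e-01,  1.60802519e+00,  1.63549153e-05,
        1.35379614e+00, -2.06281117e-01]), 'dq': array([ 0.00131576,  0.000127  , -0.00097537,  0.0003838 , -0.00090213,
       -0.00016728]), 'joint_efforts': array([ 1.91892890e-03, -4.44872510e+01, -3.51342559e+01, -2.22180297e-04,
        9.00254556e-03,  4.44660066e-05]), 'eef_pos': array([0.24928741, 0.51786482, 0.40376901]), 'eef_rot': array([-3.79106798e-04,  2.22515644e-01,  9.74928713e-01, -8.06031776e-04]), 'wrist_force': array([-0.33146195, -0.70414819,  0.02458602]), 'torque': array([-0.0347913 , -0.00151033,  0.00852405]), 'grasp_force': 0.0, 'opening': 0.9997428760715911}
scene round_station [(280, 204, 0.64), (247, 163, 0.62)]
scene square_station [(422, 324, 0.87)]
scene lever_station [(322, 282, 0.94)]
scene reset_key_top []
scene lever_tip [(331, 244, 0.7), (386, 249, 0.47), (181, 206, 0.29)]
[[512.2, 0.0, 329.7], [0.0, 512.2, 244.7], [0.0, 0.0, 1.0]] [[-0.768, 0.455, -0.45, 0.996], [0.64, 0.545, -0.542, 0.539], [-0.001, -0.704, -0.71, 0.804], [0.0, 0.0, 0.0, 1.0]]
top round_station [(404, 262, 0.73), (478, 268, 0.63)]
top square_station [(225, 251, 0.71)]
top lever_station [(312, 222, 0.6), (405, 258, 0.3)]
top reset_key_top [(404, 254, 0.68), (481, 272, 0.44)]
top lever_tip [(311, 227, 0.6)]
[[437.0, 0.0, 326.5], [0.0, 437.0, 242.6], [0.0, 0.0, 1.0]] [[0.023, -0.983, 0.183, 0.327], [-1.0, -0.021, 0.012, -0.038], [-0.008, -0.184, -0.983, 1.115], [0.0, 0.0, 0.0, 1.0]]
```

View pics/scene0.png

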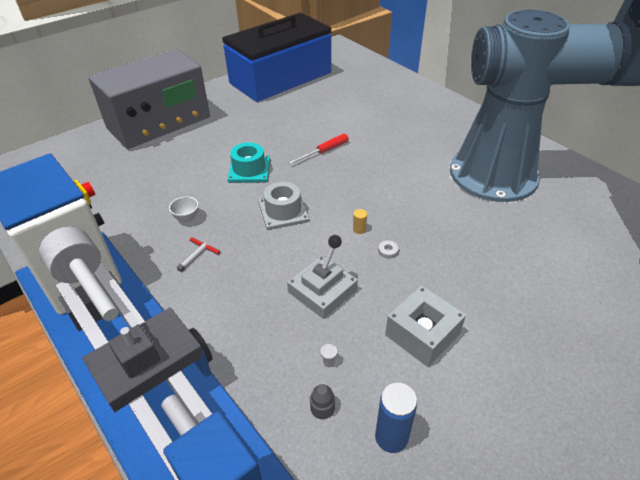

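View pics/top0.png

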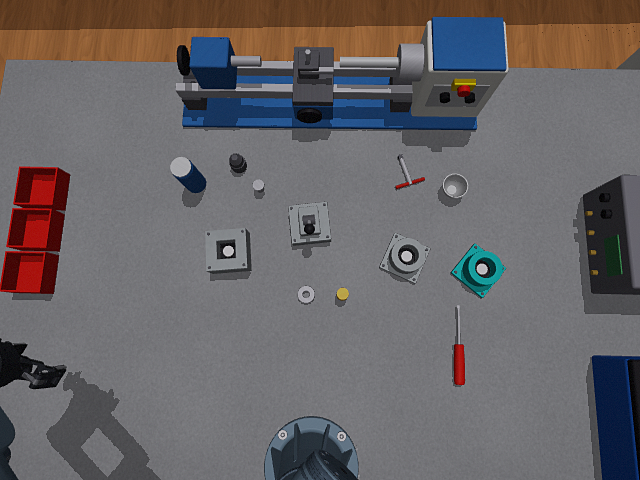

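Scene picture: grey drum at (282,203), turquoise drum at (248,160), square station at (425,322), lever at (322,285) with its ball at (335,241). 
Top picture: candidates are the grey drum (405,257), the turquoise drum (480,269) and the square well (228,250). The grey round drum fits, being grey with a round well. I'll confirm it in a crop and measure.

```bash
cat > h.py <<'E'
from bench import ctrl
import numpy as np,cv2
from scipy.spatial.transform import Rotation as R
def onplane(c,u,v,z):
    p=ctrl.camera_params(c);T=np.array(p["world_from_camera"]);d=T[:3,:3]@np.linalg.solve(p["mtx"],[u,v,1]);o=T[:3,3]
    return o+d*(z-o[2])/d[2]
def proj(c,P):
    p=ctrl.camera_params(c);T=np.linalg.inv(p["world_from_camera"]);q=(T[:3,:3]@np.atleast_2d(P).T).T+T[:3,3]
    q=(np.array(p["mtx"])@q.T).T;return q[:,:2]/q[:,2:]
E
python3 - <<'E'
from h import *
t=cv2.imread("pics/top0.png");s=cv2.imread("pics/scene0.png")
g=cv2.cvtColor(t,6)
print("drum",onplane("top",407,256,.06),onplane("scene",283,197,.06))
c=onplane("top",407,256,.06)
for n,box,z in(("reset",(390,240,425,275),.036),("pump",(215,240,240,262),.036)):
    x0,y0,x1,y1=box;m=(g[y0:y1,x0:x1]>215);v,u=np.nonzero(m);print(n,m.sum(),u.mean()+x0,v.mean()+y0,onplane("top",u.mean()+x0,v.mean()+y0,z))
for c,b,z in(("top",(300,220,320,240),.117),("scene",(325,230,345,255),.117)):
    x0,y0,x1,y1=b;gg=cv2.cvtColor(cv2.imread(f"pics/{c}0.png"),6);m=gg[y0:y1,x0:x1]<60;v,u=np.nonzero(m);print("ball",c,m.sum(),u.mean()+x0,v.mean()+y0,onplane(c,u.mean()+x0,v.mean()+y0,z))
a=cv2.resize(t[225:295,375:445],(560,560)[::1],interpolation=2)[:,:400]
a=cv2.resize(t[230:290,375:435],(390,390),interpolation=2);b=cv2.resize(s[170:235,250:315],(390,390),interpolation=2)
a2=cv2.resize(t[195:250,280:335],(0,0),fx=3.8,fy=3.8)
cv2.imwrite("pics/crop1.png",np.hstack([a,b]))
E
```

```text
drum [ 0.49504694 -0.22228998  0.06      ] [ 0.5071809  -0.21277669  0.06      ]
reset 0 nan nan [nan nan nan]
pump 0 nan nan [nan nan nan]
ball top 139 309.24460431654677 228.83453237410072 [0.54541883 0.01513839 0.117     ]
ball scene 91 334.6923076923077 241.6813186813187 [0.54706173 0.01464256 0.117     ]<stdin>:7: RuntimeWarning: Mean of empty slice.
  ret = ret.dtype.type(ret / rcount)
```

View pics/crop1.png

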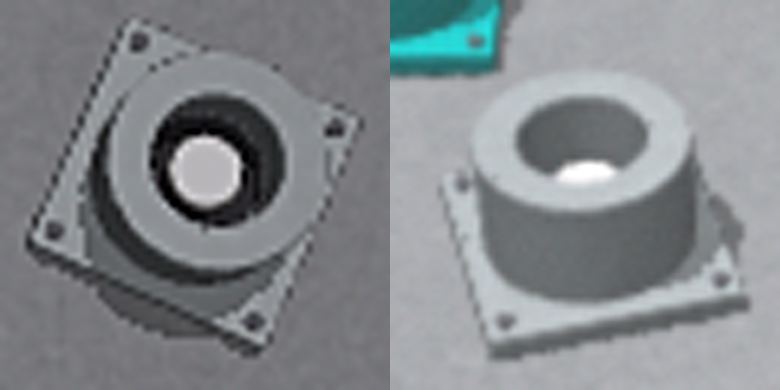

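The crop confirms a grey drum with a round well and a white key: key at top ≈(406.6,256.1), rim centre at top ≈(408.3,255), scene ≈(282,193.5). The turquoise one is the neighbour. Next I'll measure the lever box.

```bash
python3 - <<'E'
from h import *
t=cv2.imread("pics/top0.png");s=cv2.imread("pics/scene0.png")
print("rim",onplane("top",407.9,254.6,.06),onplane("scene",281.6,193.2,.06))
g=cv2.cvtColor(t,6)[240:275,390:425];m=g>170;n,l,st,ce=cv2.connectedComponentsWithStats(m.astype(np.uint8));print(st,ce+[390,240])
k=max(range(1,n),key=lambda i:-np.hypot(*(ce[i]+[390,240]-[406.6,256])));print("key",onplane("top",*(ce[k]+[390,240]),.036))
cor=np.array([(133,20),(360,122),(262,350),(30,243)])/6.5+[374.5,229.5]
P=np.array([onplane("top",*c,.012) for c in cor]);print("flange",P.mean(0),np.hypot(*(np.roll(P,-1,0)-P)[:,:2].T),P)
a=cv2.resize(t[195:255,280:340],(390,390),interpolation=2);b=cv2.resize(s[230:320,280:370],(390,390),interpolation=2)
cv2.imwrite("pics/crop2.png",np.hstack([a,b]))
E
```

```text
rim [ 0.49855095 -0.22452133  0.06      ] [ 0.50169642 -0.22568218  0.06      ]
[[   0    0   35   35 1141]
 [  11   11   11   10   84]] [[407.04995618 257.09377739]
 [406.32142857 255.72619048]]
key [ 0.49951566 -0.22479429  0.036     ]
flange [ 0.49838583 -0.22471964  0.012     ] [0.09715658 0.09892613 0.09830611 0.0986769 ] [[ 0.56307565 -0.20038927  0.012     ]
 [ 0.52392218 -0.28930725  0.012     ]
 [ 0.43334782 -0.24952452  0.012     ]
 [ 0.47319766 -0.1596575   0.012     ]]
```

View pics/crop2.png

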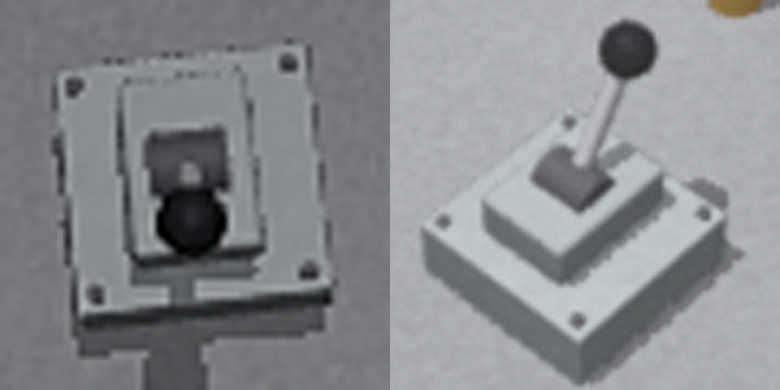

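```bash
python3 - <<'E'
from h import *
cor=np.array([(57,72),(304,44),(328,285),(82,313)])/6.5+[279.5,194.5]
P=np.array([onplane("top",*c,.035) for c in cor]);print(P,P.mean(0),np.hypot(*(np.roll(P,-1,0)-P)[:,:2].T))
e=P[0]-P[3]+P[1]-P[2];print("yaw",np.degrees(np.arctan2(e[1],e[0])))
o=ctrl.get_obs();q=np.array(o["eef_rot"]);M=R.from_quat(q[[1,2,3,0]]);print(M.as_matrix().round(3),ctrl.tip_reach)
print("to above key, tool mm",(M.inv().apply(np.array([.4995,-.2247,.405])-o["eef_pos"])*1000).round(1))
E
```

```text
[[ 0.62304934  0.07497581  0.035     ]
 [ 0.63641713 -0.02192066  0.035     ]
 [ 0.53990245 -0.03340909  0.035     ]
 [ 0.52686385  0.06157035  0.035     ]] [0.58155819 0.0203041  0.035     ] [0.09781422 0.09719602 0.09587022 0.09711516]
yaw 7.3609613970443135
[[-0.901  0.434  0.   ]
 [ 0.434  0.901  0.   ]
 [-0.     0.    -1.   ]] 0.1734
to above key, tool mm [-5.475e+02 -5.607e+02 -3.000e-01]
```

```bash
python3 -m pendant '[[[0,-137,-140,0,0,0,0],[0,-137,-140,0,0,0,0],[0,-137,-140,0,0,0,0],[0,-137,-140,0,0,0,0],[0,-137,-140,0,0,0,0]]]'
```

```text
time_s: 1.02
eef_pos: [0.3124, 0.3301, 0.4046]
eef_rot: [0.0, 0.223, 0.975, -0.0]
wrist_force: [0.7, -0.1, 1.0]
opening: 0.299
grasp_force: 0.0
```

```bash
python3 -m pendant '[[[0,-137,-140,0,0,0,0],[0,-137,-140,0,0,0,0],[0,-137,-140,0,0,0,0],[0,-137,-140,0,0,0,0],[0,-137,-140,0,0,0,0]]]'
```

```text
time_s: 1.43
eef_pos: [0.3752, 0.1443, 0.4051]
eef_rot: [0.001, 0.223, 0.975, -0.0]
wrist_force: [0.1, 0.2, 0.3]
opening: 0.0
grasp_force: 0.0
```

```bash
python3 -m pendant '[[[0,-137,-140,0,0,0,0],[0,-137,-140,0,0,0,0],[0,-137,-140,0,0,0,0],[0,-137,-140,0,0,0,0],[0,-137,-140,0,0,0,0]]]'
```

```text
time_s: 1.85
eef_pos: [0.438, -0.0418, 0.4051]
eef_rot: [0.001, 0.223, 0.975, -0.0]
wrist_force: [1.0, 0.1, -0.7]
opening: -0.001
grasp_force: 0.0
```

```bash
python3 -m pendant '[[[0,-136,-141,0,0,0,0],[0,-136,-141,0,0,0,0],[0,-136,-141,0,0,0,0],[0,-136,-141,0,0,0,0],[0,-136,-141,0,0,0,0]]]'
```

```text
time_s: 2.27
eef_pos: [0.4993, -0.2282, 0.4048]
eef_rot: [0.0, 0.223, 0.975, -0.0]
wrist_force: [0.2, 0.7, 0.9]
opening: -0.001
grasp_force: 0.0
```

```bash
python3 -m pendant '[[[0,0,0,140,0,0,-0.578],[0,0,0,140,0,0,-0.578],[0,0,0,140,0,0,-0.578],[0,0,0,140,0,0,-0.578],[0,0,0,140,0,0,-0.578]]]'; python3 - <<'E'
from h import *
o=ctrl.get_obs();q=np.array(o["eef_rot"]);M=R.from_quat(q[[1,2,3,0]]);print(o["eef_pos"],M.as_matrix().round(3))
for c in("top","wrist"):
    cv2.imwrite(f"pics/{c}1.png",ctrl.camera(c)[:,:,::-1])
a=cv2.imread("pics/top1.png")[195:295,345:445];b=cv2.imread("pics/wrist1.png")
cv2.imwrite("pics/v1.png",np.hstack([cv2.resize(a,(350,350)),cv2.resize(b,(440,350))]))
E
```

```text
time_s: 2.68
eef_pos: [0.4968, -0.2235, 0.2592]
eef_rot: [-0.004, -0.067, 0.998, 0.003]
wrist_force: [-0.1, 0.3, -0.0]
opening: -0.006
grasp_force: 0.0
[ 0.49682719 -0.22348045  0.25918783] [[-0.991 -0.135 -0.008]
 [-0.135  0.991  0.006]
 [ 0.007  0.007 -1.   ]]
```

View pics/v1.png

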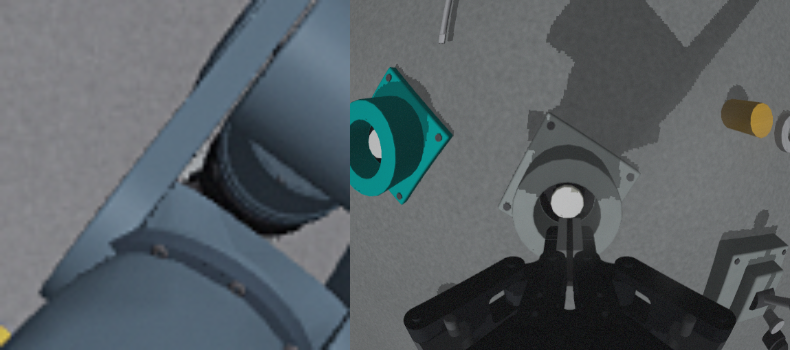

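The wrist view shows the shut fingertips over the grey drum, with the white key visible just ahead of them (~(568,203) in the composite). I'll check that against the wrist calibration after settling.

```bash
python3 -m pendant '[[[0,0,0,0,0,0,0],[0,0,0,0,0,0,0],[0,0,0,0,0,0,0]]]'; python3 - <<'E'
from h import *
p=ctrl.camera_params("wrist");K=np.array(p["mtx"]);T=np.array(p["tool_from_camera"])
o=ctrl.get_obs();q=np.array(o["eef_rot"]);M=R.from_quat(q[[1,2,3,0]]);pos=np.array(o["eef_pos"])
im=ctrl.camera("wrist");g=cv2.cvtColor(im,7)
n,l,st,ce=cv2.connectedComponentsWithStats((g>170).astype(np.uint8))
for i in range(1,n):
    if st[i,4]>100:
        u,v=ce[i];d=np.array([u-K[0,2],v-K[1,2]]);r=np.hypot(*d);th=r/K[0,0]
        ray=np.r_[d/r*np.sin(th),np.cos(th)];w=M.apply(T[:3,:3]@ray);c=pos+M.apply(T[:3,3])
        print(ce[i],st[i],c+w*(.036-c[2])/w[2])
print(pos,M.as_matrix().round(3), "tool mm to key",M.inv().apply(np.array([.4995,-.2247,.05+ctrl.tip_reach])-pos)*1000)
E
```

```text
time_s: 3.03
eef_pos: [0.4993, -0.225, 0.2659]
eef_rot: [0.001, -0.064, 0.998, -0.001]
wrist_force: [-0.8, 0.8, 1.0]
opening: 0.002
grasp_force: 0.0
[ 42.75413223 194.72107438] [ 34 175  19  38 484] [ 0.4753961  -0.41476892  0.036     ]
[319.56142857 270.86142857] [ 298  250   45   42 1400] [ 0.50222455 -0.22488772  0.036     ]
[ 0.49934272 -0.22496748  0.26588943] [[-0.992 -0.127  0.002]
 [-0.127  0.992 -0.001]
 [-0.002 -0.002 -1.   ]] tool mm to key [-0.11994688  0.31533599 42.48922028]
```

Top (0.4995) and wrist (0.502) agree on y and within 2.5 mm on x, and the height fits. Going down.

```bash
python3 -m pendant '[[[0,-1,0,20,0,0,0],[0,-1,0,40,0,0,0],[0,-1,0,50,0,0,0],[0,-1,0,50,0,0,0],[0,-1,0,50,0,0,0]]]'
```

```text
time_s: 3.5
eef_pos: [0.4999, -0.2245, 0.2147]
eef_rot: [-0.0, -0.064, 0.998, 0.0]
wrist_force: [0.3, 0.1, 0.2]
opening: 0.003
grasp_force: 0.0
```

```bash
python3 -m pendant '[[[0,0,0,4,0,0,0],[0,0,0,8,0,0,0],[0,0,0,11,0,0,0],[0,0,0,12,0,0,0],[0,0,0,12,0,0,0]]]'
```

```text
time_s: 3.92
eef_pos: [0.5006, -0.2251, 0.2036]
eef_rot: [0.001, -0.065, 0.998, -0.001]
wrist_force: [0.9, -1.0, 4.4]
opening: -0.005
grasp_force: 2.3
```

```bash
python3 -m pendant '[[[0,0,0,1,0,0,0],[0,0,0,1,0,0,0],[0,0,0,1,0,0,0],[0,0,0,1,0,0,0],[0,0,0,1,0,0,0]]]'
```

```text
time_s: 4.33
eef_pos: [0.5006, -0.2251, 0.2034]
eef_rot: [0.001, -0.065, 0.998, -0.001]
wrist_force: [-0.1, 1.2, 10.2]
opening: 0.001
grasp_force: 5.2
```

```bash
python3 -m pendant '[[[0,0,0,0,0,0,0],[0,0,0,0,0,0,0],[0,0,0,0,0,0,0],[0,0,0,0,0,0,0],[0,0,0,0,0,0,0]]]'
```

```text
time_s: 4.75
eef_pos: [0.5006, -0.2251, 0.2034]
eef_rot: [0.001, -0.065, 0.998, -0.001]
wrist_force: [0.4, -0.0, 10.3]
opening: -0.001
grasp_force: 5.2
```

```bash
python3 -m pendant '[[[0,0,0,0,0,0,0],[0,0,0,0,0,0,0],[0,0,0,0,0,0,0],[0,0,0,0,0,0,0],[0,0,0,0,0,0,0]]]'
```

```text
time_s: 5.17
eef_pos: [0.5006, -0.2251, 0.2034]
eef_rot: [0.001, -0.065, 0.998, -0.001]
wrist_force: [-1.1, 0.8, 10.5]
opening: 0.001
grasp_force: 5.2
```

```bash
python3 -m pendant '[[[0,0,0,0,0,0,0],[0,0,0,0,0,0,0],[0,0,0,0,0,0,0],[0,0,0,0,0,0,0],[0,0,0,0,0,0,0]]]'
```

```text
time_s: 5.58
eef_pos: [0.5006, -0.2251, 0.2034]
eef_rot: [0.001, -0.065, 0.998, -0.001]
wrist_force: [0.1, 1.1, 10.4]
opening: -0.003
grasp_force: 5.2
```

The key sat on its hard stop (10 N, more than the 5 N spring) for over 1.2 s. Now up, and across to the near side of the lever.

```bash
python3 -m pendant '[[[0,0,0,-30,0,0,0],[0,0,0,-70,0,0,0],[0,0,0,-110,0,0,0],[0,0,0,-140,0,0,0],[0,0,0,-140,0,0,0]]]'
```

```text
time_s: 6.0
eef_pos: [0.5016, -0.2257, 0.3491]
eef_rot: [0.004, -0.065, 0.998, -0.004]
wrist_force: [0.3, 0.3, 1.1]
opening: 0.001
grasp_force: 0.0
```

```bash
python3 -m pendant '[[[0,-20,195,0,0,0,0],[0,-20,195,0,0,0,0],[0,-20,195,0,0,0,0],[0,-20,195,0,0,0,0],[0,-20,195,0,0,0,0]]]'
```

```text
time_s: 6.42
eef_pos: [0.4935, -0.0257, 0.3409]
eef_rot: [-0.001, -0.065, 0.998, 0.001]
wrist_force: [0.7, -0.4, 0.2]
opening: -0.003
grasp_force: 0.0
```

```bash
python3 -m pendant '[[[0,0,37,0,0,0,0],[0,0,37,0,0,0,0],[0,0,37,0,0,0,0],[0,0,37,0,0,0,0],[0,0,37,0,0,0,0]]]'; python3 - <<'E'
from h import *
o=ctrl.get_obs();q=np.array(o["eef_rot"]);M=R.from_quat(q[[1,2,3,0]]);pos=np.array(o["eef_pos"])
print("tool mm to ball (tip at z .1)",M.inv().apply(np.array([.546,.0148,.1+ctrl.tip_reach])-pos)*1000)
a=ctrl.camera("scene")[:,:,::-1];b=ctrl.camera("wrist")[:,:,::-1]
cv2.imwrite("pics/v2.png",np.hstack([cv2.resize(a[160:340,220:460],(400,300)),cv2.resize(b,(400,300))]))
E
```

```text
time_s: 6.83
eef_pos: [0.4899, 0.0072, 0.3415]
eef_rot: [-0.0, -0.064, 0.998, -0.0]
wrist_force: [-0.3, -1.3, 0.4]
opening: -0.005
grasp_force: 0.0
tool mm to ball (tip at z .1) [-56.61444535   0.42136226  68.03784819]
```

View pics/v2.png

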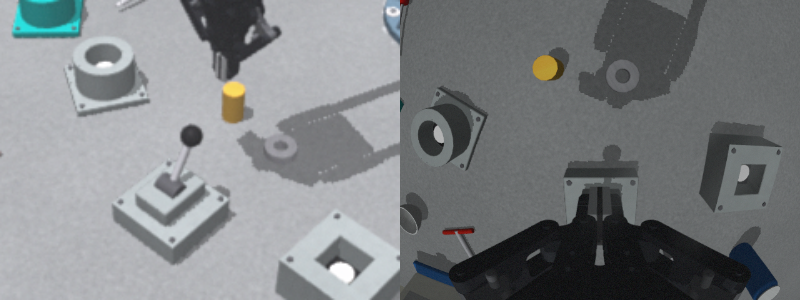

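Scene: the fingertips are on the near side of the lever, which is still tripped and clear ahead of them. Lower and push along tool −x.

```bash
python3 -m pendant '[[[0,0,0,35,0,0,0],[0,0,0,68,0,0,0],[0,0,0,68,0,0,0],[0,0,0,68,0,0,0]]]'
```

```text
time_s: 7.27
eef_pos: [0.4891, 0.0074, 0.2724]
eef_rot: [-0.002, -0.064, 0.998, 0.001]
wrist_force: [0.2, 0.2, 0.4]
opening: -0.001
grasp_force: 0.0
```

```bash
python3 -m pendant '[[[0,-15,0,0,0,0,0],[0,-25,0,0,0,0,0],[0,-35,0,0,0,0,0],[0,-45,0,0,0,0,0],[0,-55,0,0,0,0,0]]]'
```

```text
time_s: 7.68
eef_pos: [0.5457, 0.0148, 0.2759]
eef_rot: [0.001, -0.064, 0.998, -0.0]
wrist_force: [-1.3, 0.5, 1.9]
opening: 0.001
grasp_force: 1.0
```

```bash
python3 -m pendant '[[[0,-10,0,0,0,0,0],[0,-20,0,0,0,0,0],[0,-30,0,0,0,0,0],[0,-40,0,0,0,0,0],[0,-45,0,0,0,0,0]]]'
```

```text
time_s: 8.1
eef_pos: [0.5906, 0.0207, 0.2757]
eef_rot: [0.001, -0.065, 0.998, -0.0]
wrist_force: [-1.4, 0.2, 0.4]
opening: -0.001
grasp_force: 0.7
```

```bash
python3 -m pendant '[[[0,-2,0,0,0,0,0],[0,-4,0,0,0,0,0],[0,-4,0,0,0,0,0]]]'
```

```text
time_s: 8.35
eef_pos: [0.5933, 0.0213, 0.2745]
eef_rot: [0.001, -0.065, 0.998, -0.0]
wrist_force: [-0.6, -0.1, 0.2]
opening: 0.001
grasp_force: 0.1
```

```bash
python3 -m pendant '[[[0,-1,0,0,0,0,0],[0,-2,0,0,0,0,0],[0,-2,0,0,0,0,0],[0,-2,0,0,0,0,0]]]'
```

```text
time_s: 8.68
eef_pos: [0.5949, 0.0217, 0.2738]
eef_rot: [-0.0, -0.065, 0.998, -0.0]
wrist_force: [-0.5, -0.8, 1.4]
opening: 0.003
grasp_force: 0.5
```

```bash
python3 -m pendant '[[[0,-1,0,0,0,0,0],[0,-2,0,0,0,0,0],[0,-2,0,0,0,0,0],[0,-2,0,0,0,0,0]]]'
```

```text
time_s: 9.02
eef_pos: [0.5961, 0.0218, 0.2735]
eef_rot: [-0.002, -0.065, 0.998, -0.0]
wrist_force: [-6.5, -2.4, 5.0]
opening: -0.0
grasp_force: 4.2
```

```bash
python3 -m pendant '[[[0,-1,0,0,0,0,0],[0,-2,0,0,0,0,0],[0,-2,0,0,0,0,0],[0,-2,0,0,0,0,0]]]'
```

```text
time_s: 9.35
eef_pos: [0.5971, 0.022, 0.2733]
eef_rot: [-0.004, -0.065, 0.998, -0.0]
wrist_force: [-12.4, -2.5, 10.1]
opening: -0.001
grasp_force: 8.2
```

The force rises steeply, so the lever is at its stop. Back off along +x, raise, and check.

```bash
python3 -m pendant '[[[0,15,0,0,0,0,0],[0,45,0,0,0,0,0],[0,80,0,0,0,0,0],[0,100,0,-20,0,0,0],[0,100,0,-60,0,0,0]]]'
```

```text
time_s: 9.77
eef_pos: [0.494, 0.0101, 0.3281]
eef_rot: [-0.007, -0.064, 0.998, 0.002]
wrist_force: [0.7, -1.1, 0.1]
opening: -0.0
grasp_force: 0.0
```

```bash
python3 -m pendant '[[[0,0,0,-40,0,0,0],[0,0,0,-60,0,0,0],[0,0,0,-60,0,0,0],[0,0,0,-60,0,0,0],[0,0,0,-60,0,0,0]]]'; python3 - <<'E'
from h import *
a=ctrl.camera("scene")[:,:,::-1]
g=cv2.cvtColor(a,6);U=np.array([.992,.128]);U/=np.hypot(*U)
for j in(.95,1.0,1.1):
    th=j-.55;P=np.r_[np.array([.5816,.0203])+U*.07*np.sin(th),.057+.07*np.cos(th)];print(j,proj("scene",P))
cv2.imwrite("pics/v3.png",cv2.resize(a[150:350,200:470],(780,578)))
E
```

```text
time_s: 10.18
eef_pos: [0.4994, 0.0095, 0.3927]
eef_rot: [-0.001, -0.065, 0.998, 0.0]
wrist_force: [-0.8, 1.1, -1.1]
opening: -0.002
grasp_force: 0.0
0.95 [[312.25690378 257.85326058]]
1.0 [[311.06196573 259.32414975]]
1.1 [[308.76555022 262.37648245]]
```

View pics/v3.png

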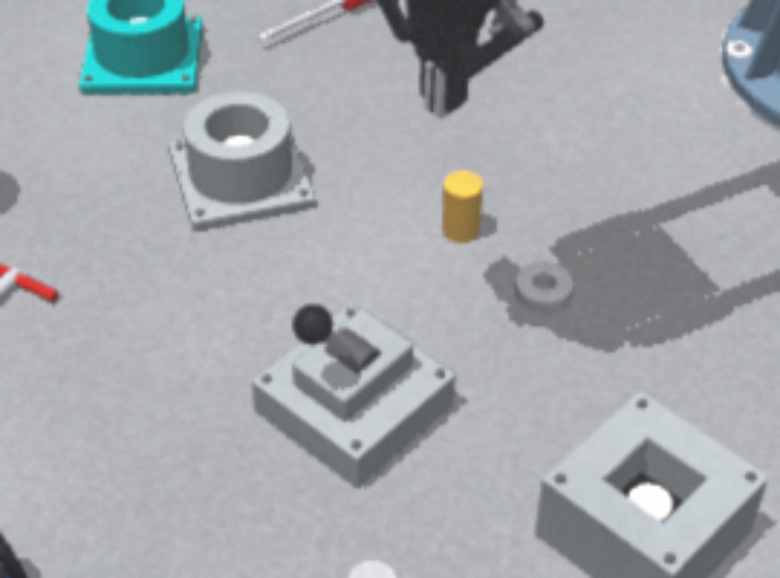

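The lever ball is at ≈(308.3,262.1), matching joint = 1.1 (308.8,262.4). The loose things are in place and the robot is clear.

```bash
python3 -c "
from bench import ctrl
print(ctrl.hand_in())"
```

```text
the job is handed in; nothing more can be done
None
```

The job is handed in, with no verdict returned: the reset key was held on its stop for over 1.2 s and let back up, the lever was then pushed to its far stop (confirmed in the camera image), and the arm ended clear of everything.

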